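# Return service containers to colour spots under a rack shelf

### The arm

A 6-joint arm with a two-finger parallel gripper is mounted at the origin on the work surface. World frame = base frame: x ahead of the robot, y to its left, z up, the work surface at z = 0. Lengths are in m, angles in rad, forces in N, time in s.
With the tool pointing down it reaches from about 0.325 to 1 m from the base axis. Payload 5.1 kg.
Tool frame: the origin (TCP) lies on the centre line of the jaws, within the pads' length; the fingertips stand 17 mm ahead of it and the grasp point (between the pads) lies 2 mm behind it; z points along the fingers, y is the line along which they close (so a half turn about z gives the same grasp; the last joint's range is limited). The gripper opens to 85 mm and grips with 20 to 120 N. Pads are 22 mm wide; open, the fingers measure 114 mm over their backs; the gripper's body (76 mm by 85 mm) begins 54 mm behind the grasp point. The pads swing forward as they close: fully open they stand 13 mm farther back than shut.
Start: joints at [1.209, 0.124, 1.65, -0, 1.367, -0.083], TCP at [0.179, 0.625, 0.22] pointing down, gripper open.
Joint ranges: [-2.61, 2.61], [-1.02, 2.33], [0.03, 2.71], [-1.35, 4.49], [0.32, 2.68], [-2.91, 2.91]. Speed limits (rad/s): [2.57, 2.57, 3.14, 3.14, 3.14, 3.14].

### API

Orientations are given as a unit quaternion [x, y, z, w].
In Python, from station import manip, imaging gives the robot as it stands.
- The arm moves only by the shell command python3 -m creep 'ROWS'. ROWS is JSON, a list of rows, each a list of 3 entries, a list of its own where there are three numbers: the shift along the tool's x, y, z in m, then the turn about the tool's z in degrees, then the closure, from -1 (fully open) to 1 (shut). A call has 1 to 20 rows; each row shifts and turns the commanded pose from where the row before left it, along the tool's axes as they then stand; what a row does not reach is not made up. A row lasts 1/12 s, in which the tool goes at most 41.7 mm and 7.16 degrees, less where a joint would pass 70% of its speed; a pose out of reach is approached as far as the arm can. A call with a gripper value outside its range is refused whole. The fingers move at their own pace and stop on an object; the grip force is fixed at half the most. Time passes only in rows, so rows that do not move let the fingers close. It gives the time, the measured TCP pose, the force, the opening and the grip force at its end, in the units of the state.
- manip.sense(): the state, without advancing time (a new reading comes with each control period).
- imaging.grab_frame(name): name is "scene" or "side" or "wrist"; returns the picture (400x640x3 uint8, red, green, blue); there is no depth.
- imaging.calibration(name): a dict with "fx", "fy", "cx", "cy" (pixels), "k1" (the pictures are not rectified: a ray, as slopes to the right and down, at radius r is drawn at 1 + k1 r^2 times it, then the intrinsics apply), "R" (3x3) and "t" (3): a world point X has camera coordinates R X + t. Camera axes: x right, y down, z forward; pixel columns grow to the right and rows downward; lengths in m; the calibration is good to about 2 mm. A picture is of the moment at which its call begins: read the wrist's pose just before it. calibration takes no time and is no camera call; for the wrist camera it gives the pose at the moment of the call.
- manip.job_done(): hands the job in; it is judged then, once.
The state is a dict: "time_s": time; "joint_pos": joint angles; "joint_vel": joint speeds; "joint_efforts": joint torques, N m; "tcp_pos": TCP position; "tool_rot": TCP orientation; "force": force on the tool from outside, world axes, zero at the start; "torque": the same for the moment, N m; "opening": opening from 0.0 (shut) to 1.0 (fully open); "gripper_force": force on a finger pad.
Only numpy, scipy, OpenCV 4.12 (cv2) and the standard library are available. Lean on these libraries where they do the work, as an engineer would, in place of code of your own. Each camera call takes 0.05 s, during which the arm holds its last target. There are 200 camera calls.

### The job

The instrument has been adjusted; tidy the service containers away. Stand the red-capped white bottle, the blue bit cup and the yellow grease jar upright on the rack's lower board, each wholly on the round mat of its own colour. Set them down gently, do not tip or drop any of them, and leave everything else where it is.

Things in the scene. Friction and masses are not known exactly. Their poses are not given: they have to be found in the camera images.
- bottle: White bottle with red cap and red band, about 180 g: round body 48 mm in diameter from 0 to 80 mm, shoulder tapering to a 22 mm neck at 93 mm, 27 mm cap, 115 mm tall. Origin: centre of its underside; z up the bottle's axis. Starts leaning in the cradle, 38 degrees from vertical; can be lifted straight up and out. Belongs on the red mat.
- bit_cup: Blue round bit holder with steel bits standing in its top (one rigid piece), about 200 g: body 52 mm in diameter, straight sides to 66 mm, top at 70 mm, bits (within 18 mm of the axis) to 91 mm. Origin: centre of its underside; z up its axis. Starts upright on the table. Belongs on the blue mat.
- grease_jar: Yellow jar with yellow lid of the same diameter and a black band, about 220 g: 56 mm in diameter, 75.5 mm tall, straight sides. Origin: centre of its underside; z up its axis. Starts upright on the table. Belongs on the yellow mat.
- red_mat: Fixed round red mat, 80 mm in diameter, 3 mm thick, lying on the rack's lower board. Origin: centre of its underside (on the board, 50 mm above the table); its top is at +3 mm. Which of the three places along the rack is which colour varies; mat centres are 95 mm or more apart.
- blue_mat: Fixed round blue mat, as the red one. Origin: centre of its underside; top at +3 mm.
- yellow_mat: Fixed round yellow mat, as the red one. Origin: centre of its underside; top at +3 mm.
- rack: Fixed two-level pipe rack, green boards, cream pipes, open all round. Origin on the table; x points to its back (away from the robot), y along its length; yaw varies. Lower board: x -80 to +110, y +-165 mm, top at 50 mm. Two posts, 24 mm thick, at x 95, y +-150 mm. Mat centres lie about x -35 mm.
- shelf_edge (a point): Middle of the front lower edge of the rack's upper shelf, rack axes: (-30, 0, 205) mm in the rack's frame. The shelf: x -30 to +110, y +-165 mm, underside 205, top 217 mm; boxes fixed on it behind x 30, up to 270 mm. It overhangs the rear half of the mats: a vertical tool strikes it, one tilted 30 to 45 degrees, reaching in from the front, clears it.
- cradle: Fixed steel wire cradle under the bottle. Origin: centre of its base on the table; base x -55 to +75, y +-30 mm. The bottle stands on a sloping foot 50 mm wide (underside centre at x -30, z 34 mm), leans 0.66 rad towards the cradle's +x and rests on two inclined 8 mm rods at y +-14 mm beneath it, up to z 85 mm. Nothing is beside or above the bottle. Yaw varies.
- spray_can: Bystander: bare aluminium can with black nozzle, 50 mm in diameter, 129 mm tall, standing upright among the containers (the jar, cup and can swap places). Origin: centre of underside.
- setting_cylinder: Bystander: steel cylinder, 30 mm in diameter, 60 mm tall, upright on the rack's lower board behind the mats. Origin: centre of underside.
- ring_gauge: Bystander: dark steel ring, 44 mm outside, 20 mm high, on the rack's lower board behind the mats. Origin: centre of underside.
- joystick: Bystander: white joystick box 85 x 65 x 26 mm with a black stick up to 60 mm, on the table. Origin: centre of underside.
- screwdriver: Bystander: orange-handled screwdriver, 170 mm long, lying on the table roughly left to right.
- key_box: Bystander: cardboard box 110 x 70 x 24 mm with hex keys on it, on the table. Origin: centre of underside.
- phone: Bystander: black slab 150 x 72 x 9 mm on the table. Origin: centre of underside.
Mind the look-alikes: they are no part of the job. There is more than one size of the bit_cup; the job needs the smallest.

How it is judged:
By the outcome, as a careful person would: the job done as asked, in the order asked, and still so for the second after the job is handed in, with the robot touching nothing.
It also fails if it takes over 72 s, if anything falls off the work surface, if the arm or the gripper's body presses on something with over 40 N, if the wrist force passes 120 N, or if a joint passes its speed limit or range.

## Working session

There is one attempt and no reset: what is moved stays moved. The work goes in short steps, Python scripts to look and compute and a shell command to move; the robot and the scene stay as the last step left them, time stands still between calls to the robot, and variables do not carry over. Pictures are saved under pics/ and viewed, at most 10 in all, crops included, and the job is handed in when it is done.

```bash
mkdir -p pics; ls; python3 - <<'E'
from station import manip, imaging
import cv2,numpy as np
print(manip.sense())
for n in("scene","side"):
    im=imaging.grab_frame(n); cv2.imwrite(f"pics/{n}0.png",im[:,:,::-1]); 
    c=imaging.calibration(n);print(n,c)
    np.save(f"pics/{n}0.npy",im)
E
```

```text
pics
{'time_s': 0.0, 'joint_pos': array([ 1.20940035e+00,  1.24529009e-01,  1.65168535e+00,  4.89012135e-07,
        1.36752836e+00, -8.26057935e-02]), 'joint_vel': array([-1.44720001e-03,  3.01884162e-04, -1.35770306e-03, -1.58123485e-03,
       -7.96001025e-04, -4.44949872e-05]), 'joint_efforts': array([-2.46481890e-03, -4.23616147e+01, -3.65446079e+01, -2.69808334e-04,
        7.06783729e-03,  1.24548968e-06]), 'tcp_pos': array([0.17867674, 0.62428549, 0.21853089]), 'tool_rot': array([ 1.38944070e-01,  9.90299646e-01, -1.04859783e-03, -2.36936316e-04]), 'force': array([-0.13047556, -0.12691228, -0.71825313]), 'torque': array([0.01202843, 0.02191775, 0.03015386]), 'gripper_force': 0.0, 'opening': 0.9966832960587712}
scene {'fx': 473.689480284454, 'fy': 473.689480284454, 'cx': 323.3863641747768, 'cy': 209.97322346750477, 'k1': -0.02894871499440006, 'R': array([[ 0.98880571,  0.14915167,  0.0041285 ],
       [ 0.14282759, -0.93814987, -0.31539673],
       [-0.04316879,  0.31245575, -0.94895092]]), 't': array([-0.50233117, -0.06595879,  1.57102994])}
side {'fx': 432.54468890253065, 'fy': 432.54468890253065, 'cx': 322.47874597335556, 'cy': 201.69188708054696, 'k1': -0.07957868382699303, 'R': array([[-0.98994412, -0.14130184,  0.00666606],
       [-0.07968098,  0.51805931, -0.85162521],
       [ 0.11688279, -0.84359252, -0.52410883]]), 't': array([0.46927269, 0.18559248, 0.96133398])}
```

View pics/scene0.png

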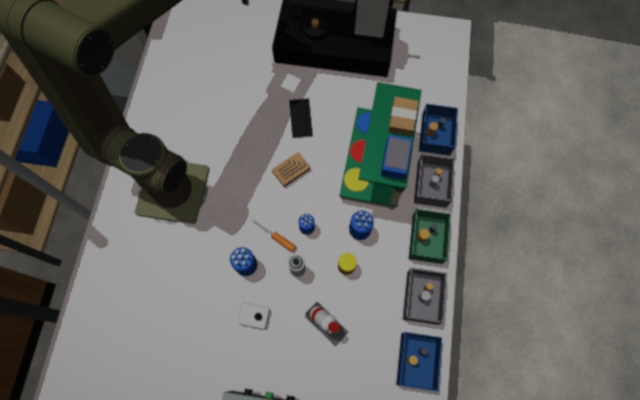

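View pics/side0.png

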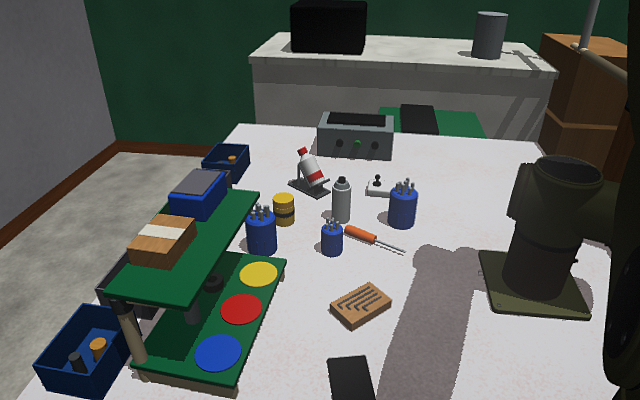

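The scene view shows the small blue cup at (307,223), the jar at (347,262), the can at (297,264) and the bottle in its cradle at (326,322). The mats are yellow (356,180), red (359,150) and blue (365,122), partly hidden by the shelf. The side view shows the mats in full: yellow (258,274), red (241,309) and blue (218,352).

```bash
cat > h.py <<'E'
import numpy as np,cv2
from station import manip, imaging
from scipy.spatial.transform import Rotation as Rot
def ray(cal,uv):
    K=np.array([[cal['fx'],0,cal['cx']],[0,cal['fy'],cal['cy']],[0,0,1]])
    p=cv2.undistortPoints(np.array(uv,float).reshape(-1,1,2),K,np.array([cal['k1'],0,0,0.]))[:,0]
    R,t=np.array(cal['R']),np.array(cal['t'])
    return -R.T@t,np.c_[p,np.ones(len(p))]@R
def onz(cal,uv,z):
    C,d=ray(cal,uv); return (C+d*((z-C[2])/d[:,2:]))[:,:]
def tri(c1,u1,c2,u2):
    C1,d1=ray(c1,u1);C2,d2=ray(c2,u2);d1,d2=d1[0],d2[0]
    s=np.linalg.lstsq(np.c_[d1,-d2],C2-C1,rcond=None)[0]
    a,b=C1+s[0]*d1,C2+s[1]*d2; return (a+b)/2,np.linalg.norm(a-b)
def proj(cal,X):
    K=np.array([[cal['fx'],0,cal['cx']],[0,cal['fy'],cal['cy']],[0,0,1]])
    return cv2.projectPoints(np.array(X,float).reshape(-1,1,3),cv2.Rodrigues(np.array(cal['R']))[0],np.array(cal['t']),K,np.array([cal['k1'],0,0,0.]))[0][:,0]
def mask(im,col):
    h,s,v=cv2.split(cv2.cvtColor(im,cv2.COLOR_RGB2HSV))
    lo,hi={'y':(22,35),'b':(105,125),'r':(172,6),'o':(7,16)}[col]
    m=((h>=lo)&(h<=hi)) if lo<hi else ((h>=lo)|(h<=hi))
    return (m&(s>130)&(v>60)).astype(np.uint8)*255
def blobs(m,amin=25):
    n,l,st,c=cv2.connectedComponentsWithStats(m)
    return [(st[i].tolist(),c[i].round(1).tolist()) for i in range(1,n) if st[i][4]>=amin]
def state():
    s=manip.sense(); R=Rot.from_quat(s['tool_rot']).as_matrix()
    print('t',round(s['time_s'],2),'tcp',s['tcp_pos'].round(4),'x',R[:,0].round(3),'y',R[:,1].round(3),'z',R[:,2].round(3),'op',round(s['opening'],3),'F',s['force'].round(1),'q',s['joint_pos'].round(2)); return s,R
E
python3 - <<'E'
from h import *
cals={n:imaging.calibration(n) for n in('scene','side')}
for n in cals:
    im=np.load(f'pics/{n}0.npy')
    for c in'ybr':print(n,c,blobs(mask(im,c)))
sc,sd=cals['scene'],cals['side']
for nm,uv in dict(yellow=(258,274),red=(241,309),blue=(218,352)).items(): print(nm,onz(sd,[uv],.053))
print('scene: cup',onz(sc,[(307,221)],.07),'jar',onz(sc,[(347,262)],.075),'can',onz(sc,[(297,264)],.129))
print('rack front edge',onz(sc,[(341.5,197),(357,110)],.05),'shelf corners',onz(sc,[(362,183),(378,86)],.217))
print('bottle cap',tri(sc,(335,328),sd,(302,151)))
E
python3 - <<'E'
import cv2
a=cv2.imread('pics/scene0.png');b=cv2.imread('pics/side0.png')
import numpy as np
A=cv2.resize(a[195:350,220:390],None,fx=4.6,fy=4.6,interpolation=2)[:, :782]
B=cv2.resize(b[130:270,240:440],None,fx=4,fy=4,interpolation=2)
cv2.imwrite('pics/a.png',cv2.resize(A,(658,600)));cv2.imwrite('pics/b.png',B)
E
```

```text
scene y [([344, 168, 24, 24, 370], [354.3, 180.2]), ([339, 253, 17, 19, 262], [347.0, 262.5])]
scene b [([19, 101, 34, 52, 931], [36.1, 126.8]), ([423, 106, 32, 41, 566], [438.8, 131.6]), ([358, 113, 12, 20, 177], [363.5, 121.9]), ([382, 136, 30, 39, 231], [395.4, 159.7]), ([350, 211, 23, 23, 294], [360.6, 223.8]), ([299, 215, 15, 16, 130], [305.9, 223.7]), ([231, 248, 24, 24, 287], [242.7, 260.5]), ([399, 333, 37, 57, 1494], [417.7, 363.0])]
scene r [([350, 141, 15, 21, 219], [357.4, 150.0]), ([312, 308, 10, 13, 39], [315.1, 312.7]), ([329, 322, 10, 11, 84], [333.5, 326.9])]
side y [([273, 193, 21, 10, 169], [282.8, 197.5]), ([281, 217, 13, 10, 43], [287.6, 221.7]), ([239, 262, 38, 25, 755], [257.8, 273.9])]
side b [([201, 143, 21, 20, 42], [209.4, 153.1]), ([234, 145, 14, 20, 40], [240.6, 154.4]), ([221, 160, 10, 5, 30], [225.6, 162.1]), ([168, 171, 59, 50, 1395], [199.1, 200.7]), ([391, 187, 27, 23, 193], [404.8, 195.2]), ([245, 211, 32, 45, 992], [262.5, 234.0]), ([322, 222, 21, 13, 139], [332.3, 229.7]), ([32, 303, 86, 73, 1030], [83.9, 348.5]), ([98, 305, 14, 4, 27], [104.9, 306.4]), ([194, 334, 47, 39, 1375], [217.5, 352.9])]
side r [([299, 147, 8, 8, 41], [302.5, 150.6]), ([309, 170, 14, 12, 85], [315.8, 175.4]), ([220, 294, 42, 31, 1007], [240.7, 308.9])]
yellow [[0.59519143 0.11420879 0.053     ]]
red [[0.60073852 0.21728664 0.053     ]]
blue [[0.61003734 0.32190909 0.053     ]]
scene: cup [[ 0.46539152 -0.05936468  0.07      ]] jar [[ 0.60497332 -0.16981349  0.075     ]] can [[ 0.46218733 -0.20913303  0.129     ]]
rack front edge [[0.55993076 0.04229044 0.05      ]
 [0.5689688  0.3627563  0.05      ]] shelf corners [[0.61349426 0.03202131 0.217     ]
 [0.62271341 0.35695111 0.217     ]]
bottle cap (array([ 0.59264625, -0.37017763,  0.11415881]), np.float64(0.007038395447547654))
```

View pics/b.png

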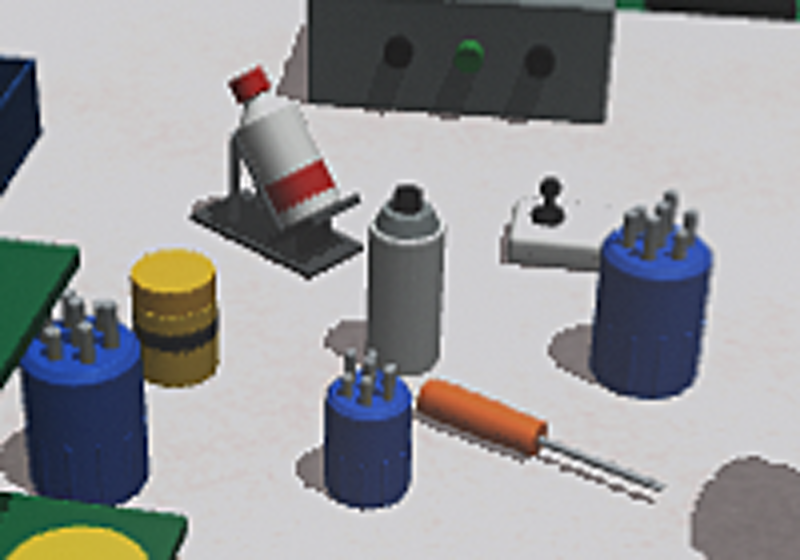

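The side crop confirms the smallest cup (lower centre), with the can right behind it. The bottle leans up-left, away from the robot. Next I'll lift and travel towards the bottle.

```bash
python3 -m creep '[[[0,0,-0.03],0,-1],[[0,0,-0.04],0,-1],[[0,0,-0.04],0,-1],[[-0.0243,-0.0318,-0.01],0,-1],[[-0.0243,-0.0318,0],0,-1],[[-0.0243,-0.0318,0],0,-1],[[-0.0243,-0.0318,0],0,-1],[[-0.0243,-0.0318,0],0,-1],[[-0.0243,-0.0318,0],0,-1],[[-0.0243,-0.0318,0],0,-1],[[-0.0243,-0.0318,0],0,-1],[[-0.0243,-0.0318,0],0,-1],[[-0.0243,-0.0318,0],0,-1],[[-0.0243,-0.0318,0],0,-1],[[-0.0243,-0.0318,0],0,-1],[[-0.0243,-0.0318,0],0,-1],[[-0.0243,-0.0318,0],0,-1],[[-0.0243,-0.0318,0],0,-1],[[-0.0243,-0.0318,0],0,-1],[[-0.0243,-0.0318,0],0,-1]]'; python3 -c "
from h import *
state()"
```

```text
time_s: 1.77
tcp_pos: [0.4273, -0.0106, 0.3395]
tool_rot: [0.139, 0.99, 0.0, 0.0]
force: [0.8, 0.2, 0.9]
opening: 1.003
gripper_force: 0.0
t 1.77 tcp [ 0.4273 -0.0106  0.3395] x [-0.961  0.276 -0.   ] y [0.276 0.961 0.   ] z [ 0.  0. -1.] op 1.003 F [0.8 0.2 0.9] q [-0.15 -0.43  1.95  0.    1.63 -1.44]
```

```bash
python3 -m creep '[[[-0.0384,0.011,0],0,-1],[[-0.0384,0.011,0],0,-1],[[-0.0384,0.011,0],0,-1],[[-0.0384,0.011,0],0,-1],[[-0.0384,0.011,0],0,-1],[[-0.0384,0.011,0],0,-1],[[-0.0384,0.011,0],0,-1],[[-0.0384,0.011,0],0,-1],[[-0.0384,0.011,0],0,-1],[[-0.0384,0.011,0],0,-1],[[-0.0384,0.011,0],0,-1],[[-0.0384,0.011,0],0,-1],[[-0.0384,0.011,0],0,-1],[[-0.0384,0.011,0],0,-1],[[-0.0384,0.011,0],0,-1],[[-0.0384,0.011,0],0,-1]]'; python3 -c "
from h import *
state()"
```

```text
time_s: 3.1
tcp_pos: [0.9987, -0.0087, 0.3279]
tool_rot: [0.139, 0.99, 0.001, 0.01]
force: [18.7, -2.1, 36.8]
opening: 1.002
gripper_force: 0.0
t 3.1 tcp [ 0.9987 -0.0087  0.3279] x [-0.961  0.275 -0.02 ] y [0.275 0.961 0.006] z [ 0.021  0.    -1.   ] op 1.002 F [18.7 -2.1 36.8] q [-0.06  1.14  0.02  0.    1.96 -1.35]
```

```bash
python3 -m creep '[[[-0.01,0.003,0],0,-1],[[-0.01,0.003,0],0,-1],[[-0.01,0.003,0],0,-1],[[-0.01,0.003,0],0,-1],[[0,0,0],0,-1],[[0,0,0],0,-1]]'; python3 -c "
from h import *
state()"
```

```text
time_s: 3.6
tcp_pos: [1.0093, -0.0078, 0.3242]
tool_rot: [0.139, 0.99, 0.003, 0.026]
force: [0.2, -0.0, -0.2]
opening: 1.0
gripper_force: 0.0
t 3.6 tcp [ 1.0093 -0.0078  0.3242] x [-0.96   0.275 -0.051] y [0.275 0.961 0.014] z [ 0.053 -0.001 -0.999] op 1.0 F [ 0.2 -0.  -0.2] q [-0.06  1.14  0.03  0.    1.92 -1.35]
```

Reaching past the limit tilts the tool outward, and the tilt stays. That is the tilt I need for the rack and for righting the bottle. Going to the bottle now.

```bash
python3 -m creep '[[[0.012,-0.015,0],0,-1],[[0.0252,-0.0311,0],-3,-1],[[0.0252,-0.0311,0],3,-1],[[0.0252,-0.0311,0],0,-1],[[0.0252,-0.0311,0],0,-1],[[0.0252,-0.0311,0],0,-1],[[0.0252,-0.0311,0],0,-1],[[0.0252,-0.0311,0],0,-1],[[0.0252,-0.0311,0],0,-1],[[0.0252,-0.0311,0],0,-1],[[0.0252,-0.0311,0],0,-1],[[0.0252,-0.0311,0],0,-1],[[0.0252,-0.0311,0],0,-1],[[0.0252,-0.0311,0],0,-1],[[0.012,-0.015,0],0,-1],[[0,0,0],0,-1]]'; python3 - <<'E'
from h import *
state()
c=imaging.calibration('wrist');im=imaging.grab_frame('wrist');cv2.imwrite('pics/w1.png',im[:,:,::-1]);np.save('pics/w1.npy',im);np.save('pics/w1c.npy',c,allow_pickle=True)
print(c['fx'],-np.array(c['R']).T@c['t'],np.array(c['R'])[2], blobs(mask(im,'r')))
E
```

```text
time_s: 4.93
tcp_pos: [0.5715, -0.3157, 0.307]
tool_rot: [0.148, 0.989, 0.001, 0.028]
force: [0.3, 0.1, 0.2]
opening: 1.001
gripper_force: 0.0
t 4.93 tcp [ 0.5715 -0.3157  0.307 ] x [-0.955  0.292 -0.054] y [0.292 0.956 0.009] z [ 0.055 -0.007 -0.998] op 1.001 F [0.3 0.1 0.2] q [-0.6   0.06  1.58  0.03  1.46 -1.87]
294.67877553743347 [ 0.49927289 -0.29447971  0.45750946] [ 0.30637618 -0.0836699  -0.94822623] [([306, 133, 9, 21, 91], [310.3, 142.7])]
```

View pics/w1.png

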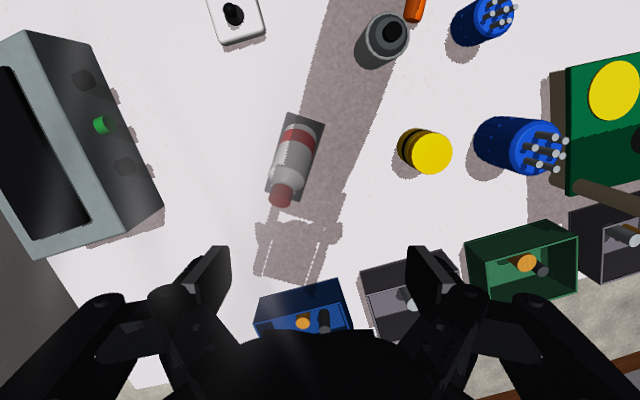

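The wrist view shows the bottle with its cap at (281,195), the band at about (298,140) and the base edge at about (304,122). Nothing stands close to it.

```bash
python3 - <<'E'
from h import *
from scipy.optimize import brentq
im=np.load('pics/w1.npy');c=np.load('pics/w1c.npy',allow_pickle=True).item()
h,s,v=cv2.split(cv2.cvtColor(im,cv2.COLOR_RGB2HSV))
m=(((h<8)|(h>170))&(s>60)).astype(np.uint8)*255
m[:, :250]=0;m[:,340:]=0;m[:100]=0;m[215:]=0
b=blobs(m);print(b)
b=sorted(b,key=lambda q:q[1][1]);band,cap=b[0][1],b[-1][1]
C,d=ray(c,[cap,band]);n=np.cross(d[0],d[1])
f=lambda p:n@np.array([np.cos(p)*np.sin(.66),np.sin(p)*np.sin(.66),np.cos(.66)])
ph=brentq(f,-1.6,.6);print('phi',np.degrees(ph))
sd=imaging.calibration('side');sc=imaging.calibration('scene')
a=np.array([np.cos(ph)*np.sin(.66),np.sin(ph)*np.sin(.66),np.cos(.66)])
for o,u in((sd,(302.5,150.6)),(sc,(333.5,326.9))):
    X,e=tri(c,cap,o,u);print(X,e,'base',X-.104*a)
# cap at known height .034+.104cos38
X=onz(c,[cap],.034+.104*np.cos(.66)+.006)[0];B=X-.104*a-[0,0,.006];print('base by plane',B,'h62',B+.062*a)
np.save('pics/bottle.npy',np.r_[B,a])
E
```

```text
[([279, 129, 37, 29, 426], [299.5, 138.0]), ([269, 184, 24, 24, 422], [281.0, 195.7])]
phi -35.07387250133051
[ 0.58838044 -0.36540953  0.11838667] 0.0035946010733927318 base [ 0.5361951  -0.3287686   0.03622748]
[ 0.59175005 -0.36686473  0.11203353] 0.0004972425812547237 base [ 0.53956471 -0.3302238   0.02987434]
base by plane [ 0.5370393  -0.32794647  0.034     ] h62 [ 0.56814979 -0.3497901   0.08297952]
```

```bash
python3 -m creep '[[[0.003,-0.018,0],0,-1],[[0.003,-0.018,0],0,-1],[[0,0,0.02],6,-1],[[0,0,0.03],6,-1],[[0,0,0.03],6,-1],[[0,0,0.03],0,-1],[[0,0,0.02],0,-1],[[0,0,0.01],0,-1],[[0,0,0],0,-1]]'; python3 - <<'E'
from h import *
s,R=state();b=np.load('pics/bottle.npy');T=b[:3]+.062*b[3:];print('tool delta',R.T@(T-(s['tcp_pos']-.002*R[:,2])))
E
```

```text
time_s: 5.73
tcp_pos: [0.564, -0.344, 0.159]
tool_rot: [0.298, 0.954, 0.007, 0.022]
force: [0.2, -0.1, -0.7]
opening: 1.003
gripper_force: 0.0
t 5.73 tcp [ 0.564 -0.344  0.159] x [-0.822  0.569 -0.038] y [0.568 0.822 0.027] z [ 0.046  0.001 -0.999] op 1.003 F [ 0.2 -0.1 -0.7] q [-0.64  0.17  1.71  0.03  1.23 -1.62]
tool delta [-0.00387114 -0.00448173  0.07815812]
```

```bash
python3 -m creep '[[[-0.004,-0.0045,0.02],0,-1],[[0,0,0.03],0,-1],[[0,0,0.02],0,-1],[[0,0,0.008],0,-1],[[0,0,0],0,-1],[[0,0,0],0,1],[[0,0,0],0,1],[[0,0,0],0,1],[[0,0,0],0,1],[[0,0,0],0,1],[[0,0,0],0,1],[[0,0,0],0,1],[[0,0,0],0,1]]'; python3 -c "
from h import *
state()"
```

```text
time_s: 6.82
tcp_pos: [0.5687, -0.3521, 0.0854]
tool_rot: [0.298, 0.954, 0.006, 0.024]
force: [-2.9, 0.3, 5.3]
opening: 0.485
gripper_force: 58.1
t 6.82 tcp [ 0.5687 -0.3521  0.0854] x [-0.821  0.569 -0.043] y [0.569 0.822 0.025] z [ 0.05  -0.004 -0.999] op 0.485 F [-2.9  0.3  5.3] q [-0.65  0.25  1.74  0.03  1.11 -1.62]
```

```bash
python3 -m creep '[[[0,0,-0.008],0,1],[[0,0,-0.015],0,1],[[0,0,-0.025],0,1],[[0,0,-0.025],0,1],[[0,0,-0.025],0,1],[[0,0,-0.025],-3,1],[[0,0,-0.025],-5,1],[[0,0,-0.025],-6,1],[[0,0,-0.025],-6,1],[[0,0,-0.02],-6,1],[[0,0,-0.015],-6,1],[[0,0,-0.005],-3,1],[[0,0,0],0,1],[[0,0,0],0,1]]'; python3 - <<'E'
from h import *
state()
ims=[imaging.grab_frame(n) for n in('scene','side')]
c=imaging.calibration('side');u=proj(c,[manip.sense()['tcp_pos']])[0];print(u)
x,y=int(u[0]),int(u[1]);im=ims[1][max(0,y-70):y+80,x-100:x+100]
cv2.imwrite('pics/s2.png',cv2.resize(im,None,fx=3.5,fy=3.5)[:, :, ::-1])
E
```

```text
time_s: 7.98
tcp_pos: [0.5563, -0.3505, 0.3207]
tool_rot: [-0.002, 1.0, -0.0, 0.024]
force: [-0.2, 0.8, -1.9]
opening: 0.485
gripper_force: 57.8
t 7.98 tcp [ 0.5563 -0.3505  0.3207] x [-0.999 -0.003 -0.048] y [-0.003  1.    -0.001] z [ 0.048 -0.001 -0.999] op 0.485 F [-0.2  0.8 -1.9] q [-0.66  0.07  1.54  0.03  1.49 -2.23]
[311.49210198  85.61146619]
```

View pics/s2.png

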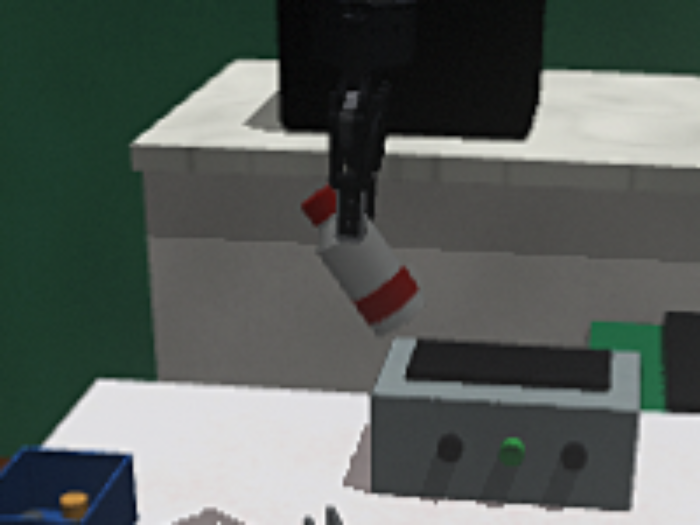

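The side view shows the bottle hanging firmly in the jaws, gripped near its upper body and still leaning about 38° in the tool's x–z plane. Now to the reach limit to tilt.

```bash
python3 -m creep '[[[-0.010,0.008,0],0,1],[[-0.020,0.016,0],0,1],[[-0.0314,0.025,0],0,1],[[-0.0314,0.025,0],0,1],[[-0.0314,0.025,0],0,1],[[-0.0314,0.025,0],0,1],[[-0.0314,0.025,0],0,1],[[-0.0314,0.025,0],0,1],[[-0.0314,0.025,0],0,1],[[-0.0314,0.025,0],0,1],[[-0.0314,0.025,0],0,1],[[-0.0314,0.025,0],0,1],[[-0.0314,0.025,0],0,1],[[-0.0314,0.025,0],0,1],[[-0.02,0.016,0],0,1],[[-0.01,0.008,0],0,1],[[-0.01,0,0],0,1],[[-0.01,0,0],0,1],[[-0.01,0,0],0,1]]'; python3 -c "
from h import *
state()"
```

```text
time_s: 9.67
tcp_pos: [1.0074, 0.0006, 0.3219]
tool_rot: [-0.002, 1.0, 0.0, 0.022]
force: [-0.1, -0.3, -4.0]
opening: 0.481
gripper_force: 58.3
t 9.67 tcp [1.0074e+00 6.0000e-04 3.2190e-01] x [-0.999 -0.005 -0.043] y [-0.005  1.     0.   ] z [ 0.043  0.001 -0.999] op 0.481 F [-0.1 -0.3 -4. ] q [-0.05  1.14  0.03  0.    1.92 -1.63]
```

```bash
python3 -m creep '[[[-0.02,0,0],0,1],[[-0.03,0,0],0,1],[[-0.04,0,0],0,1],[[-0.04,0,0],0,1],[[-0.04,0,0],0,1],[[-0.04,0,0],0,1],[[0,0,0],0,1]]'; python3 -c "
from h import *
state()"
```

```text
time_s: 10.25
tcp_pos: [1.0568, -0.0001, 0.3027]
tool_rot: [-0.002, 0.996, -0.001, 0.092]
force: [-0.5, -0.0, -2.8]
opening: 0.483
gripper_force: 58.4
t 10.25 tcp [ 1.0568e+00 -1.0000e-04  3.0270e-01] x [-0.983 -0.004 -0.184] y [-0.004  1.    -0.001] z [ 0.184 -0.001 -0.983] op 0.483 F [-0.5 -0.  -2.8] q [-0.05  1.17  0.03  0.01  1.76 -1.63]
```

```bash
python3 -m creep '[[[-0.02,0,0],0,1],[[-0.041,0,0],0,1],[[-0.041,0,0],0,1],[[-0.041,0,0],0,1],[[-0.041,0,0],0,1],[[-0.041,0,0],0,1],[[-0.041,0,0],0,1],[[-0.041,0,0],0,1],[[-0.041,0,0],0,1],[[-0.041,0,0],0,1],[[-0.041,0,0],0,1],[[-0.041,0,0],0,1],[[0,0,0],0,1]]'; python3 -c "
from h import *
state()"
```

```text
time_s: 11.33
tcp_pos: [1.1364, 0.0021, 0.3175]
tool_rot: [-0.002, 0.973, -0.001, 0.23]
force: [-0.3, -1.2, -2.2]
opening: 0.485
gripper_force: 58.4
t 11.33 tcp [1.1364 0.0021 0.3175] x [-0.894 -0.005 -0.448] y [-0.004  1.    -0.002] z [ 0.448 -0.    -0.894] op 0.485 F [-0.3 -1.2 -2.2] q [-0.05  1.18  0.03  0.02  1.47 -1.62]
```

Tilt is now 0.464 rad; about 0.70 is needed.

```bash
python3 -m creep '[[[-0.02,0,0],0,1],[[-0.041,0,0],0,1],[[-0.041,0,0],0,1],[[-0.041,0,0],0,1],[[-0.041,0,0],0,1],[[-0.041,0,0],0,1],[[-0.041,0,0],0,1],[[0,0,0],0,1],[[0,0,0],0,1]]'; python3 - <<'E'
from h import *
s,R=state();print(np.arcsin(R[0,2]))
ims={n:imaging.grab_frame(n) for n in('scene','side')}
for n in ims:print(n,proj(imaging.calibration(n),[s['tcp_pos']])[0],blobs(mask(ims[n],'r'),12))
x,y=proj(imaging.calibration('side'),[s['tcp_pos']])[0].astype(int)
im=ims['side'][max(0,y-90):max(0,y-90)+170,max(0,x-100):max(0,x-100)+200];cv2.imwrite('pics/s3.png',cv2.resize(im,None,fx=3.5,fy=3.5)[:,:,::-1])
E
```

```text
time_s: 12.08
tcp_pos: [1.1607, 0.0029, 0.3763]
tool_rot: [-0.002, 0.953, -0.001, 0.304]
force: [0.0, -0.6, -2.4]
opening: 0.482
gripper_force: 58.3
t 12.08 tcp [1.1607 0.0029 0.3763] x [-0.815 -0.005 -0.579] y [-0.004  1.    -0.002] z [ 0.579  0.    -0.815] op 0.482 F [ 0.  -0.6 -2.4] q [-0.05  1.14  0.03  0.03  1.35 -1.62]
0.6178573299548937
scene [584.32229573 201.27496828] [([588, 190, 14, 11, 112], [595.0, 195.4])]
side [12.28847349 98.28920538] [([9, 114, 20, 13, 160], [18.2, 120.8]), ([220, 294, 42, 31, 1011], [240.7, 309.0])]
```

```bash
python3 -m creep '[[[-0.02,0,0],0,1],[[-0.04,0,0],0,1],[[-0.04,0,0],0,1],[[-0.04,0,0],0,1],[[-0.03,0,0],0,1],[[0,0,0],0,1]]'; python3 - <<'E'
from h import *
s,R=state();print(np.arcsin(R[0,2]))
for T in([.45,.0,.40],[.42,.22,.25]): print(R.T@(np.array(T)-s['tcp_pos']))
E
```

```text
time_s: 12.68
tcp_pos: [1.1679, 0.0033, 0.4315]
tool_rot: [-0.002, 0.936, -0.001, 0.351]
force: [0.1, 0.1, -1.6]
opening: 0.48
gripper_force: 58.4
t 12.68 tcp [1.1679 0.0033 0.4315] x [-0.753 -0.005 -0.658] y [-0.004  1.    -0.003] z [ 0.658  0.    -0.753] op 0.48 F [ 0.1  0.1 -1.6] q [-0.05  1.11  0.03  0.04  1.29 -1.62]
0.7178600747582297
[ 5.61441051e-01 -4.37361515e-04 -4.48490827e-01]
[ 0.68164496  0.22010059 -0.35514183]
```

```bash
python3 -m creep '[[[0.01,0,-0.008],0,1],[[0.02,0,-0.016],0,1],[[0.0312,0,-0.0249],0,1],[[0.0312,0,-0.0249],0,1],[[0.0312,0,-0.0249],0,1],[[0.0312,0,-0.0249],0,1],[[0.0312,0,-0.0249],0,1],[[0.0312,0,-0.0249],0,1],[[0.0312,0,-0.0249],0,1],[[0.0312,0,-0.0249],0,1],[[0.0312,0,-0.0249],0,1],[[0.0312,0,-0.0249],0,1],[[0.0312,0,-0.0249],0,1],[[0.0312,0,-0.0249],0,1],[[0.0312,0,-0.0249],0,1],[[0.0312,0,-0.0249],0,1],[[0.0312,0,-0.0249],0,1],[[0.0312,0,-0.0249],0,1],[[0.02,0,-0.016],0,1],[[0.01,0,-0.008],0,1]]'; python3 - <<'E'
from h import *
s,R=state();print(np.arcsin(R[0,2]))
for T in([.45,.0,.40],[.45,.217,.25]): print(R.T@(np.array(T)-s['tcp_pos']))
E
```

```text
time_s: 14.35
tcp_pos: [0.4747, 0.0004, 0.4034]
tool_rot: [-0.003, 0.937, -0.001, 0.351]
force: [0.2, -0.3, -2.3]
opening: 0.482
gripper_force: 58.2
t 14.35 tcp [4.747e-01 4.000e-04 4.034e-01] x [-0.754 -0.005 -0.657] y [-0.004  1.    -0.004] z [ 0.657 -0.    -0.754] op 0.482 F [ 0.2 -0.3 -2.3] q [-0.19 -0.81  2.17  0.14  1.07 -1.78]
0.7163409269248234
[ 0.02088012 -0.00024401 -0.01361504]
[0.11819152 0.21731702 0.09946321]
```

```bash
python3 -m creep '[[[0.0085,0.0155,0.0071],0,1],[[0.0169,0.031,0.0142],0,1],[[0.0169,0.031,0.0142],0,1],[[0.0169,0.031,0.0142],0,1],[[0.0169,0.031,0.0142],0,1],[[0.0169,0.031,0.0142],0,1],[[0.0169,0.031,0.0142],0,1],[[0.0085,0.0155,0.0071],0,1],[[0,0,0],0,1],[[0,0,0],0,1]]'; python3 - <<'E'
from h import *
s,R=state()
ims={n:imaging.grab_frame(n) for n in('scene','side')}
for n in ims:print(n,proj(imaging.calibration(n),[s['tcp_pos']])[0],blobs(mask(ims[n],'r'),12));np.save(f'pics/{n}3.npy',ims[n])
x,y=proj(imaging.calibration('side'),[s['tcp_pos']])[0].astype(int)
x0,y0=max(0,x-130),max(0,y-90);print(x0,y0)
im=ims['side'][y0:y0+170,x0:x0+228];cv2.imwrite('pics/s3.png',cv2.resize(im,None,fx=3.5,fy=3.5)[:,:,::-1])
E
```

```text
time_s: 15.18
tcp_pos: [0.4511, 0.2176, 0.2482]
tool_rot: [-0.004, 0.937, -0.0, 0.348]
force: [0.6, -0.1, -2.6]
opening: 0.483
gripper_force: 58.8
t 15.18 tcp [0.4511 0.2176 0.2482] x [-0.757 -0.007 -0.653] y [-0.007  1.    -0.003] z [ 0.653  0.002 -0.757] op 0.483 F [ 0.6 -0.1 -2.6] q [ 0.53 -0.62  2.33 -0.45  0.85 -0.85]
scene [315.60261597 112.91164878] [([311, 101, 9, 9, 66], [315.3, 104.9]), ([350, 141, 15, 21, 218], [357.4, 150.0])]
side [318.51929438 233.18359846] [([311, 204, 16, 18, 203], [319.7, 211.4]), ([220, 294, 42, 31, 1010], [240.7, 309.0])]
188 143
```

View pics/s3.png

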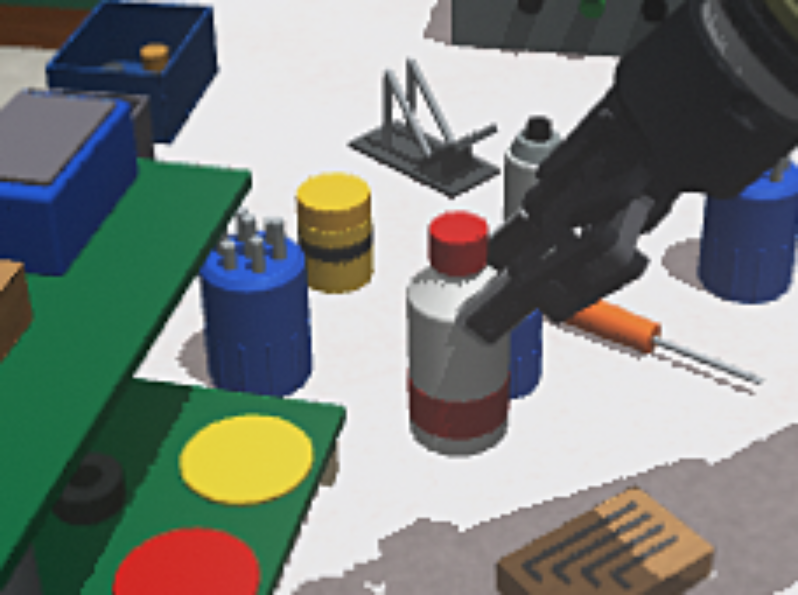

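The bottle now looks upright in the side view: cap at crop (459,243), base at crop (457,440), well in front of the mats. I'll measure it precisely.

```bash
python3 - <<'E'
from h import *
s,R=state()
sc,sd=[imaging.calibration(n) for n in('scene','side')]
X,e=tri(sc,(315.3,104.9),sd,(319.4,211.8));print('cap',X,e,'rel tcp',X-s['tcp_pos'])
g=s['tcp_pos']-.002*R[:,2]
# side-image silhouettes of the white/red body vs vertical
im=np.load('pics/side3.npy');hsv=cv2.cvtColor(im,cv2.COLOR_RGB2HSV)
m=mask(im,'r');m2=((((hsv[...,0]>172)|(hsv[...,0]<6))&(hsv[...,1]>120)&(hsv[...,2]>30)).astype(np.uint8)*255)
print([b for b in blobs(m2,12) if 290<b[1][0]<345])
for dz in(-.075,-.05,0,.03,.045): print(dz,proj(sd,[g+[0,0,dz]])[0],proj(sc,[g+[0,0,dz]])[0])
E
```

```text
t 15.28 tcp [0.4523 0.2165 0.2504] x [-0.755 -0.003 -0.655] y [-0.004  1.    -0.001] z [ 0.655  0.001 -0.755] op 0.479 F [ 1.1  0.8 -2.3] q [ 0.53 -0.63  2.33 -0.45  0.85 -0.85]
cap [0.45007693 0.21892203 0.29040509] 0.0009144418127167353 rel tcp [-0.00224913  0.00246263  0.03999177]
[([311, 204, 16, 18, 235], [319.1, 211.9]), ([305, 251, 2, 12, 12], [305.1, 256.5]), ([311, 257, 6, 11, 26], [314.0, 262.9])]
-0.075 [318.61323208 266.63827855] [315.77256266 125.0575763 ]
-0.05 [318.64036031 255.17364132] [315.68094921 121.04063459]
0 [318.69918082 230.90086682] [315.48843632 112.59617148]
0.03 [318.73767464 215.4187317 ] [315.36655924 107.24770252]
0.045 [318.75790027 207.40361646] [315.30371195 104.48897374]
```

```bash
python3 - <<'E'
from h import *
sd=imaging.calibration('side');im=np.load('pics/side0.npy')
for c,p in dict(y=(258,274),r=(241,309),b=(218,352)).items():
    m=mask(im,c);n,l,st,_=cv2.connectedComponentsWithStats(m);k=(l==l[p[1],p[0]]).astype(np.uint8)
    q=cv2.findContours(k,0,1)[0];q=max(q,key=len)[:,0]
    X=onz(sd,q,.053)[:,:2].astype(np.float32)
    A=np.c_[2*X,np.ones(len(X))];sol=np.linalg.lstsq(A,(X**2).sum(1),rcond=None)[0]
    print(c,sol[:2],np.sqrt(sol[2]+sol[:2]@sol[:2]),cv2.minEnclosingCircle(X))
s,R=state();print(R.T@(np.array([.599,.217,.17])-np.array([.451,.2175,.191])), R.T@[0,0,-.01])
E
```

```text
y [0.59591137 0.11269857] 0.0389022809011618 ((0.5955104827880859, 0.11237382888793945), 0.040647756308317184)
r [0.60157031 0.21569844] 0.03920361411444544 ((0.6013327240943909, 0.2159707248210907), 0.04073489084839821)
b [0.61064956 0.32234577] 0.03926904653544619 ((0.6108822822570801, 0.3224256634712219), 0.04064100235700607)
t 15.28 tcp [0.4523 0.2165 0.2504] x [-0.755 -0.003 -0.655] y [-0.004  1.    -0.001] z [ 0.655  0.001 -0.755] op 0.479 F [ 1.1  0.8 -2.3] q [ 0.53 -0.63  2.33 -0.45  0.85 -0.85]
[-0.09802599 -0.00099635  0.11285018] [6.55329866e-03 1.12617031e-05 7.55341974e-03]
```

```bash
python3 -m creep '[[[0.01,0,0.0113],0,1],[[0.0197,0,0.0227],0,1],[[0.0197,0,0.0227],0,1],[[0.0197,0,0.0227],0,1],[[0.005,0,0.006],0,1],[[-0.01,0,0.009],0,1],[[-0.02,0,0.0174],0,1],[[-0.0223,0,0.0194],0,1],[[-0.0223,0,0.0194],0,1],[[-0.0185,-0.001,0.0158],0,1],[[-0.0111,0,0.0097],0,1],[[-0.006,0,0.0052],0,1],[[0,0,0],0,1],[[0,0,0],0,1]]'; python3 - <<'E'
from h import *
s,R=state()
ims={n:imaging.grab_frame(n) for n in('scene','side')}
sc,sd=[imaging.calibration(n) for n in('scene','side')]
print({n:blobs(mask(ims[n],'r'),12) for n in ims})
cv2.imwrite('pics/s4.png',cv2.resize(ims['side'][210:370,130:330],None,fx=3.5,fy=3.5)[:,:,::-1])
g=s['tcp_pos'];print([proj(sd,[g+[0,0,z]])[0] for z in(-.064,.04)],proj(sd,[[.599,.2165,.053]]))
E
```

```text
time_s: 16.45
tcp_pos: [0.5981, 0.2154, 0.1359]
tool_rot: [-0.002, 0.937, -0.001, 0.349]
force: [0.2, -1.3, -2.3]
opening: 0.479
gripper_force: 59.0
t 16.45 tcp [0.5981 0.2154 0.1359] x [-0.756 -0.003 -0.654] y [-0.003  1.    -0.002] z [ 0.654  0.    -0.756] op 0.479 F [ 0.2 -1.3 -2.3] q [ 0.37 -0.15  2.19 -0.54  0.48 -0.8 ]
{'scene': [([360, 128, 8, 8, 49], [363.2, 131.2]), ([350, 144, 13, 18, 118], [355.8, 153.3])], 'side': [([229, 252, 16, 17, 216], [236.7, 259.6]), ([220, 293, 42, 32, 810], [240.4, 310.5])]}
[array([241.66925831, 301.29744081]), array([236.02815664, 258.38147136])] [[241.99629147 308.80878555]]
```

View pics/s4.png

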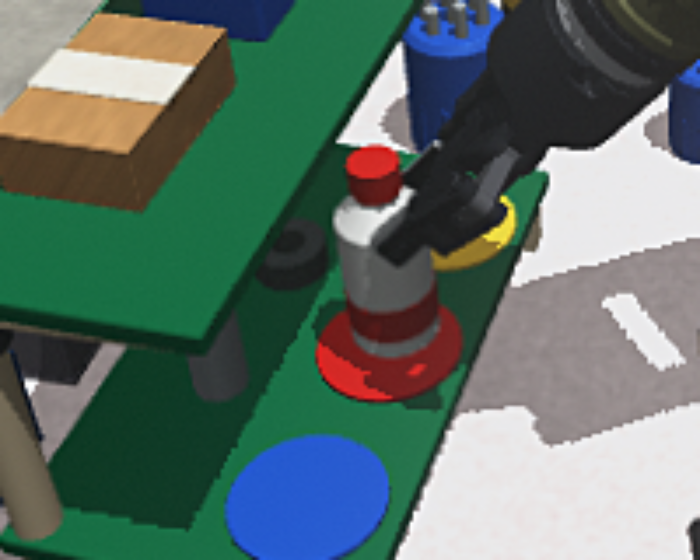

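The bottle hovers over the red mat, base ellipse centred at about crop (392,325), inside the mat (centre 388,350 on the plane below). Lowering gently.

```bash
python3 -m creep '[[[0.0026,0,0.003],0,1],[[0.0033,0,0.0038],0,1],[[0.0026,0,0.003],0,1],[[0.0013,0,0.0015],0,1],[[0.0013,0,0.0015],0,1],[[0,0,0],0,1]]' ; python3 -m creep '[[[0.001,0,0.0011],0,1],[[0.001,0,0.0011],0,1],[[0,0,0],0,1]]'
```

```text
time_s: 17.05
tcp_pos: [0.5983, 0.2161, 0.1191]
tool_rot: [-0.003, 0.937, -0.001, 0.35]
force: [-2.2, -2.1, 3.0]
opening: 0.474
gripper_force: 60.2
time_s: 17.3
tcp_pos: [0.6001, 0.2165, 0.1194]
tool_rot: [-0.003, 0.936, -0.0, 0.352]
force: [-4.6, -3.6, 11.0]
opening: 0.482
gripper_force: 62.1
```

```bash
python3 -m creep '[[[-0.0006,0,-0.0008],0,1],[[0,0,0],0,0.4],[[0,0,0],0,-0.2],[[0,0,0],0,-1],[[0,0,0],0,-1],[[0,0,0],0,-1],[[0,0,0],0,-1],[[0,0,-0.01],0,-1],[[0,0,-0.025],0,-1],[[0,0,-0.035],0,-1],[[0,0,-0.035],0,-1],[[0,0,-0.03],0,-1],[[0,0,-0.01],0,-1],[[0,0,0],0,-1]]'; python3 - <<'E'
from h import *
s,R=state()
ims={n:imaging.grab_frame(n) for n in('scene','side')}
sc,sd=[imaging.calibration(n) for n in('scene','side')]
X,e=tri(sc,blobs(mask(ims['scene'],'r'),12)[0][1],sd,blobs(mask(ims['side'],'r'),12)[0][1]);print(X,e)
cv2.imwrite('pics/s5.png',cv2.resize(ims['side'][130:370,130:430],None,fx=2.6,fy=2.5)[:,:,::-1])
# cup & jar & screwdriver
for n in ims:
  print(n,[(c,b) for c in'ybo' for b in blobs(mask(ims[n],c)) ])
E
```

```text
time_s: 18.47
tcp_pos: [0.5029, 0.2168, 0.2291]
tool_rot: [-0.003, 0.936, 0.001, 0.351]
force: [0.7, 0.2, 0.1]
opening: 1.0
gripper_force: 0.0
t 18.47 tcp [0.5029 0.2168 0.2291] x [-0.753 -0.004 -0.658] y [-0.005  1.     0.   ] z [ 0.658  0.004 -0.753] op 1.0 F [0.7 0.2 0.1] q [ 0.46 -0.48  2.28 -0.45  0.73 -0.87]
[0.59719887 0.21680094 0.15799631] 0.0007444937933980793
scene [('y', ([344, 168, 24, 24, 372], [354.4, 180.2])), ('y', ([339, 253, 17, 20, 266], [346.9, 262.7])), ('b', ([423, 105, 33, 43, 668], [439.1, 131.2])), ('b', ([358, 113, 12, 18, 160], [363.6, 121.0])), ('b', ([19, 116, 31, 37, 680], [33.8, 134.1])), ('b', ([382, 136, 30, 39, 238], [395.3, 160.5])), ('b', ([350, 212, 23, 22, 302], [360.6, 224.2])), ('b', ([299, 215, 15, 17, 126], [305.7, 224.4])), ('b', ([231, 248, 24, 25, 294], [242.9, 260.9])), ('b', ([399, 333, 42, 58, 1607], [418.6, 362.7])), ('o', ([272, 233, 23, 18, 157], [283.1, 241.4]))]
side [('y', ([273, 193, 21, 10, 167], [282.8, 197.5])), ('y', ([274, 208, 12, 6, 32], [280.3, 210.4])), ('y', ([276, 216, 18, 11, 101], [284.8, 221.4])), ('y', ([246, 262, 31, 25, 567], [261.7, 272.9])), ('b', ([201, 143, 21, 21, 68], [210.2, 156.3])), ('b', ([234, 145, 15, 20, 51], [241.0, 154.0])), ('b', ([221, 160, 10, 5, 34], [225.5, 162.1])), ('b', ([168, 171, 59, 51, 1427], [199.0, 200.8])), ('b', ([390, 187, 28, 43, 335], [406.6, 200.2])), ('b', ([245, 211, 32, 45, 1095], [261.6, 234.3])), ('b', ([325, 226, 18, 31, 213], [337.3, 241.4])), ('b', ([32, 303, 89, 73, 1130], [84.5, 347.2])), ('b', ([194, 334, 47, 39, 1376], [217.4, 353.0])), ('o', ([550, 114, 68, 17, 354], [584.0, 124.9])), ('o', ([585, 130, 21, 37, 210], [593.5, 146.8])), ('o', ([0, 140, 213, 108, 2901], [92.4, 178.5])), ('o', ([150, 214, 45, 15, 404], [171.7, 220.7])), ('o', ([344, 225, 32, 19, 275], [359.5, 233.4])), ('o', ([127, 235, 64, 35, 1020], [151.8, 250.1]))]
```

View pics/s5.png

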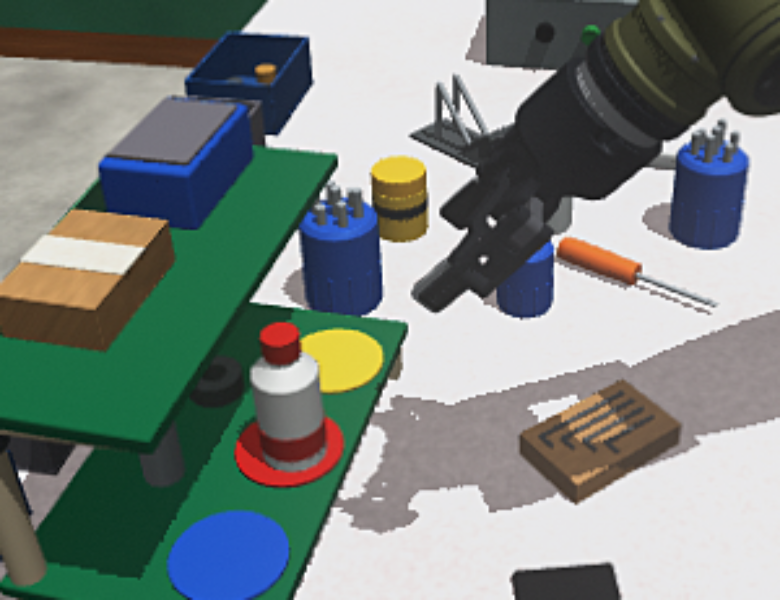

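Bottle stands on the red mat (cap at (278,345), base within the red disc), the others untouched. Now the cup and jar positions.

```bash
python3 - <<'E'
from h import *
s,R=state()
sc,sd=[imaging.calibration(n) for n in('scene','side')]
for n,u,v,h in(('cup',(306.5,223),(332,239.7),.035),('jar',(347.5,262.5),(283.7,209.5),.0375)):
    X,e=tri(sc,u,sd,v);print(n,X,e,onz(sc,[u],h),onz(sd,[v],h))
print('driver handle end',onz(sd,[(345,229)],.0125),onz(sc,[(295,248),(272,236)],.0125))
print('bigcup',onz(sc,[(361.5,223)],.045))
c=(.4655,-.059,.05)
for P in((.40,-.055,.20),):print(R.T@(np.array(P)-s['tcp_pos']))
E
```

```text
t 18.57 tcp [0.5026 0.2158 0.2247] x [-0.757 -0.005 -0.653] y [-0.004  1.    -0.003] z [ 0.653  0.001 -0.757] op 1.0 F [ 0.1  0.4 -0.9] q [ 0.46 -0.48  2.28 -0.45  0.73 -0.87]
cup [ 0.46049894 -0.05538539  0.03327407] 0.00310638547063596 [[ 0.46217524 -0.05569732  0.035     ]] [[ 0.45871594 -0.053365    0.035     ]]
jar [ 0.60475192 -0.16349598  0.03758921] 0.005688201562817197 [[ 0.60753906 -0.16286807  0.0375    ]] [[ 0.60193337 -0.1639101   0.0375    ]]
driver handle end [[ 0.43442887 -0.13444185  0.0125    ]] [[ 0.43769416 -0.13607427  0.0125    ]
 [ 0.35860114 -0.10837891  0.0125    ]]
bigcup [[ 0.63408123 -0.03260991  0.045     ]]
[ 0.09513945 -0.27033193 -0.04846708]
```

```bash
python3 -m creep '[[[0.0047,-0.0169,0.0013],0,-1],[[0.0094,-0.0338,0.0027],0,-1],[[0.0094,-0.0338,0.0027],0,-1],[[0.0094,-0.0338,0.0027],0,-1],[[0.0094,-0.0338,0.0027],0,-1],[[0.0094,-0.0338,0.0027],0,-1],[[0.0094,-0.0338,0.0027],0,-1],[[0.0094,-0.0338,0.0027],0,-1],[[0.0047,-0.0169,0.0013],0,-1],[[0,0,0],0,-1],[[0,0,0],0,-1]]'; python3 - <<'E'
from h import *
s,R=state();c=imaging.calibration('wrist');im=imaging.grab_frame('wrist');cv2.imwrite('pics/w2.png',im[:,:,::-1]);np.save('pics/w2.npy',im)
print(proj(c,[[.461,-.055,0],[.461,-.055,.07]]),blobs(mask(im,'b')))
g=s['tcp_pos']-.002*R[:,2];print(R.T@(np.array([.461,-.055,.045])-g))
E
```

```text
time_s: 19.48
tcp_pos: [0.4602, -0.0548, 0.1584]
tool_rot: [0.0, 0.938, -0.0, 0.346]
force: [-0.3, -0.8, -0.9]
opening: 1.001
gripper_force: 0.0
t 19.48 tcp [ 0.4602 -0.0548  0.1584] x [-0.76  0.   -0.65] y [ 0.001  1.    -0.001] z [ 0.65  -0.001 -0.76 ] op 1.001 F [-0.3 -0.8 -0.9] q [-0.39 -0.78  2.56  0.38  0.73 -2.16]
[[317.09758274  77.62186295]
 [316.92214811 133.10831882]] [([300, 52, 48, 95, 2532], [327.3, 97.5]), ([298, 136, 11, 14, 67], [302.5, 141.5]), ([300, 176, 62, 94, 4608], [329.8, 222.0]), ([579, 199, 61, 34, 1336], [611.2, 216.2]), ([70, 244, 87, 55, 2698], [111.0, 270.3]), ([487, 280, 75, 19, 702], [514.8, 288.9]), ([463, 376, 58, 24, 1100], [491.0, 388.4])]
[ 0.07302375 -0.00012781  0.0887683 ]
```

View pics/w2.png

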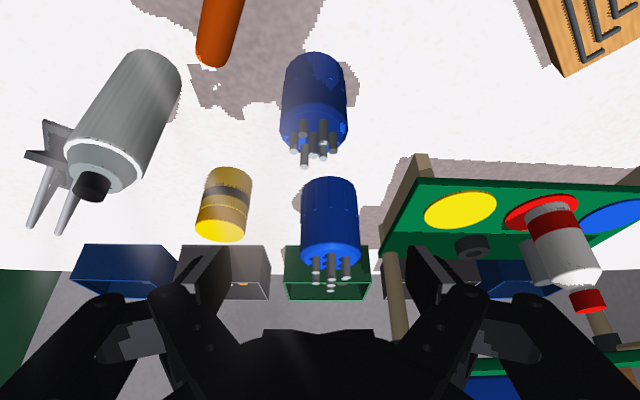

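The wrist view shows the small cup (top at about (313,125)) between the fingers' lines, and the orange handle up-left at (215,40). I'll check the arm's range for the low, close grasp and refine the cup position.

```bash
cat > arm.py <<'E'
import numpy as np
from scipy.optimize import least_squares
D=np.array([[.1245,1.6517,1.3675,.6493,.2185],[1.14,.03,1.92,1.0093,.3242],[1.18,.03,1.47,1.1364,.3175],[1.14,.03,1.35,1.1607,.3763],[1.11,.03,1.29,1.1679,.4315],[-.43,1.95,1.63,.4274,.3395],[.25,1.74,1.11+.04,.6689,.0854],[.06,1.58,1.46,.653,.307]])
def f(p):
    a,b,L,h,e,r0=p;q2,q3,q5,r,z=D.T;A=q2;B=q2+q3;C=B+q5
    return np.r_[r0+a*np.sin(A)+e*np.cos(A)+b*np.sin(B)+L*np.sin(C)-r,h+a*np.cos(A)-e*np.sin(A)+b*np.cos(B)+L*np.cos(C)-z]
S=least_squares(f,[.4,.4,.25,.2,0,0]);P=S.x
def q3(tcp,z):
    a,b,L,h,e,r0=P;W=np.array(tcp)-L*np.array(z);r=np.hypot(W[0],W[1])-r0;d2=r*r+(W[2]-h)**2
    from scipy.optimize import brentq
    g=lambda q:(a+b*np.cos(q))**2+(e+b*np.sin(q))**2-d2
    return brentq(g,0.03,3.1) if g(.03)*g(3.1)<0 else None
E
python3 - <<'E'
from h import *;import arm
print(arm.P.round(3),abs(arm.S.fun).max())
c=imaging.calibration('wrist');s,R=state();z=R[:,2]
for T in(s['tcp_pos'],(.461,-.057,.045),(.461,-.057,.06),(.461,-.057,.09),(.6,-.164,.045)):print(T,arm.q3(T,z))
for x in(.458,.461,.464):print(x,proj(c,[[x-.026,-.057,0],[x+.026,-.057,.066],[x,-.057,.07]]).round(1).tolist())
im=np.load('pics/w2.npy');m=mask(im,'b')
for r in(80,100,120):print(r,np.where(m[r,270:360])[0][[0,-1]]+270, proj(c,[[.461,-.057,.04]])[0])
E
```

```text
[ 0.461  0.616  0.297  0.185 -0.006  0.003] 0.008668196228489355
t 19.53 tcp [ 0.4606 -0.0537  0.1592] x [-0.76  -0.002 -0.65 ] y [-0.002  1.    -0.001] z [ 0.65  0.   -0.76] op 0.998 F [ 0.1 -0.4 -0. ] q [-0.39 -0.78  2.56  0.38  0.73 -2.16]
[ 0.46058949 -0.05374467  0.15921631] 2.5638067379566443
(0.461, -0.057, 0.045) 2.679986669944849
(0.461, -0.057, 0.06) 2.668776784202197
(0.461, -0.057, 0.09) 2.6419899047918207
(0.6, -0.164, 0.045) 2.328801231782432
0.458 [[313.4, 44.1], [313.2, 149.7], [312.8, 128.7]]
0.461 [[313.4, 47.8], [313.3, 152.2], [312.8, 131.8]]
0.464 [[313.4, 51.3], [313.3, 154.8], [312.9, 134.8]]
80 [319 343] [313.22698449 105.67991134]
100 [316 345] [313.22698449 105.67991134]
120 [308 345] [313.22698449 105.67991134]
```

```bash
python3 -m creep '[[[0.0072,-0.0033,0.0088],0,-1],[[0.0144,0,0.0176],0,-1],[[0.0144,0,0.0176],0,-1],[[0.0144,0,0.0176],0,-1],[[0.0144,0,0.0176],0,-1],[[0.007,0,0.0088],0,-1],[[0,0,0],0,-1],[[0,0,0],0,-1]]'; python3 - <<'E'
from h import *
s,R=state();print(np.arcsin(R[0,2]))
g=s['tcp_pos']-.002*R[:,2];print(R.T@(np.array([.462,-.057,.047])-g))
E
```

```text
time_s: 20.2
tcp_pos: [0.4638, -0.0553, 0.0466]
tool_rot: [-0.003, 0.938, 0.0, 0.347]
force: [0.2, -0.1, 1.3]
opening: 0.997
gripper_force: 0.0
t 20.2 tcp [ 0.4638 -0.0553  0.0466] x [-0.759 -0.006 -0.651] y [-0.006  1.    -0.001] z [ 0.651  0.003 -0.759] op 0.997 F [ 0.2 -0.1  1.3] q [-0.39 -0.53  2.63  0.63  0.44 -2.46]
0.7089251357927467
[ 0.0011162  -0.00164119  0.00045326]
```

```bash
python3 -m creep '[[[0.001,-0.0015,0],0,-1],[[0,0,0],0,1],[[0,0,0],0,1],[[0,0,0],0,1],[[0,0,0],0,1],[[0,0,0],0,1],[[0,0,0],0,1],[[0,0,0],0,1],[[-0.0033,0,-0.0038],0,1],[[-0.0065,0,-0.0076],0,1],[[-0.013,0,-0.0152],0,1],[[-0.0195,0,-0.0228],0,1],[[-0.0195,0,-0.0228],0,1],[[-0.0195,0,-0.0228],0,1],[[-0.0195,0,-0.0228],0,1],[[-0.01,0,-0.012],0,1],[[0,0,0],0,1]]'; python3 - <<'E'
from h import *;import arm
s,R=state();print(np.arcsin(R[0,2]))
for T in((.46,.322,.22),(.608,.322,.115)):print(R.T@(np.array(T)-s['tcp_pos']),arm.q3(T,R[:,2]))
E
```

```text
time_s: 21.62
tcp_pos: [0.4641, -0.0588, 0.2241]
tool_rot: [-0.003, 0.936, -0.002, 0.352]
force: [0.7, -0.6, -0.0]
opening: 0.547
gripper_force: 61.8
t 21.62 tcp [ 0.4641 -0.0588  0.2241] x [-0.752 -0.007 -0.66 ] y [-0.003  1.    -0.006] z [ 0.66  -0.003 -0.752] op 0.547 F [ 0.7 -0.6 -0. ] q [-0.4  -0.82  2.47  0.35  0.84 -2.12]
0.7202742696975204
[ 0.00325271  0.38086993 -0.00067916] 2.232246989633898
[-0.03873242  0.38107242  0.17586038] 2.111717643996005
```

```bash
python3 -m creep '[[[0,0.01,0],0,1],[[0,0.025,0],0,1],[[0,0.038,0],0,1],[[0,0.038,0],0,1],[[0,0.038,0],0,1],[[0,0.038,0],0,1],[[0,0.038,0],0,1],[[0,0.038,0],0,1],[[0,0.038,0],0,1],[[0,0.038,0],0,1],[[0,0.025,0],0,1],[[0,0.014,0],0,1],[[0,0,0],0,1],[[0,0,0],0,1]]'; python3 - <<'E'
from h import *
s,R=state();print(np.arcsin(R[0,2]))
ims={n:imaging.grab_frame(n) for n in('scene','side')}
for n in ims:
  u=proj(imaging.calibration(n),[s['tcp_pos']])[0]; print(n,u,[b for b in blobs(mask(ims[n],'b'),20) if np.hypot(*(np.array(b[1])-u))<45]);np.save(f'pics/{n}6.npy',ims[n])
x,y=proj(imaging.calibration('side'),[s['tcp_pos']])[0].astype(int)
x0,y0=max(0,x-100),max(0,y-70);print(x0,y0)
cv2.imwrite('pics/s6.png',cv2.resize(ims['side'][y0:y0+150,x0:x0+200],None,fx=4,fy=4)[:,:,::-1])
E
```

```text
time_s: 22.78
tcp_pos: [0.4602, 0.3126, 0.2138]
tool_rot: [-0.003, 0.938, -0.002, 0.346]
force: [0.1, -0.6, -1.0]
opening: 0.55
gripper_force: 62.1
t 22.78 tcp [0.4602 0.3126 0.2138] x [-0.761 -0.007 -0.649] y [-0.005  1.    -0.005] z [ 0.649 -0.001 -0.761] op 0.55 F [ 0.1 -0.6 -1. ] q [ 0.72 -0.37  2.23 -0.63  0.82 -0.53]
0.7066417681688304
scene [323.44642106  91.96429229] [([316, 82, 15, 16, 114], [323.5, 90.6])]
side [302.92424548 288.52478488] [([288, 270, 23, 30, 274], [298.6, 283.6]), ([314, 272, 7, 9, 30], [316.6, 276.4]), ([293, 305, 3, 13, 20], [294.3, 310.3]), ([291, 316, 23, 9, 33], [301.7, 321.9])]
202 218
```

View pics/s6.png

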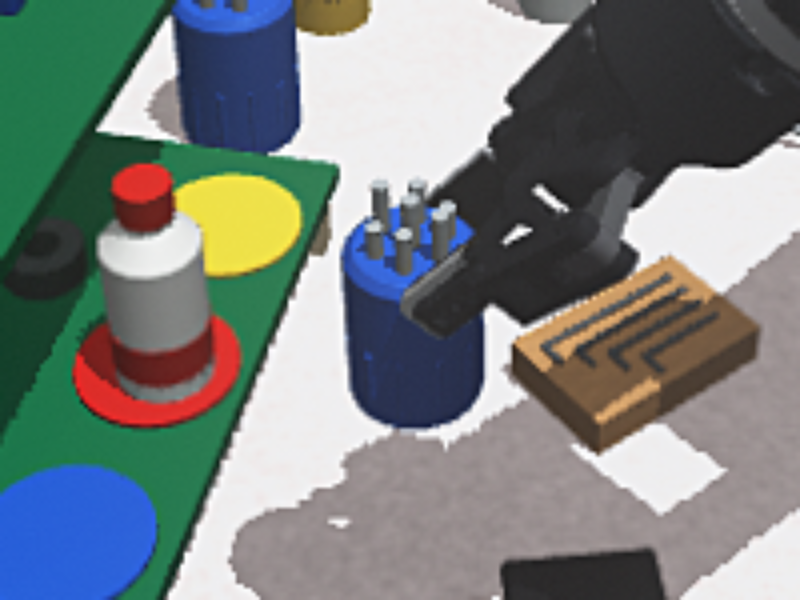

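The side view shows the cup upright in the jaws, its axis about 4 mm robot-side of the TCP (column 306 against 303).

```bash
python3 -m creep '[[[0.0075,0,0.0089],0,1],[[0.0151,0,0.0177],0,1],[[0.0151,0,0.0177],0,1],[[0.0151,0,0.0177],0,1],[[0.0075,0,0.0089],0,1],[[-0.008,0.0007,0.007],0,1],[[-0.0194,0.0015,0.0166],0,1],[[-0.0194,0.0015,0.0166],0,1],[[-0.0194,0.0015,0.0166],0,1],[[-0.0194,0.0015,0.0166],0,1],[[-0.0194,0.0015,0.0166],0,1],[[-0.0114,0.0007,0.0096],0,1],[[0,0,0],0,1],[[0,0,0],0,1]]'; python3 - <<'E'
from h import *
s,R=state();print(np.arcsin(R[0,2]))
im=imaging.grab_frame('side');sd=imaging.calibration('side')
x0,y0=140,260;f=4
v=cv2.resize(im[y0:y0+140,x0:x0+200],None,fx=f,fy=f)[:,:,::-1].copy()
th=np.linspace(0,2*np.pi,60);t=s['tcp_pos']
for dz in(-.046,.02):   # expected cup outlines (axis 4 mm nearer)
    p=proj(sd,np.c_[t[0]-.004+.026*np.cos(th),t[1]+.026*np.sin(th),0*th+t[2]+dz]);cv2.polylines(v,[((p-[x0,y0])*f).astype(int)],1,(0,255,255),1)
cv2.imwrite('pics/s7.png',v)
E
```

```text
time_s: 24.05
tcp_pos: [0.6164, 0.3209, 0.1244]
tool_rot: [-0.001, 0.937, -0.001, 0.348]
force: [-0.7, 0.2, -1.6]
opening: 0.549
gripper_force: 62.1
t 24.05 tcp [0.6164 0.3209 0.1244] x [-0.758 -0.002 -0.653] y [-0.001  1.    -0.002] z [ 0.653 -0.001 -0.758] op 0.549 F [-0.7  0.2 -1.6] q [ 0.54  0.04  2.04 -0.71  0.54 -0.51]
0.711034792000288
```

View pics/s7.png

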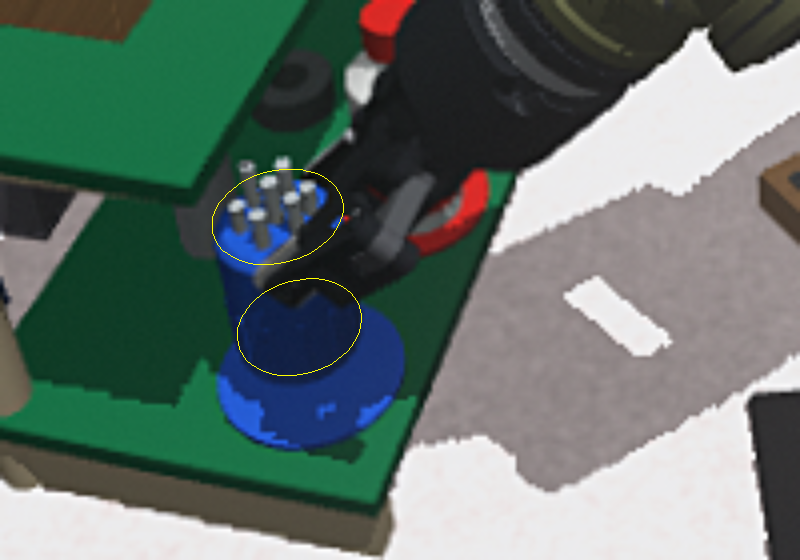

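The outline fits the cup and sits over the blue mat. Lowering.

```bash
python3 -m creep '[[[0.0026,0,0.003],0,1],[[0.0039,0,0.0045],0,1],[[0.0033,0,0.0038],0,1],[[0.002,0,0.0023],0,1],[[0.0013,0,0.0015],0,1],[[0,0,0],0,1]]' ; python3 -m creep '[[[0.001,0,0.0012],0,1],[[0.001,0,0.0012],0,1],[[0,0,0],0,1]]'
```

```text
time_s: 24.6
tcp_pos: [0.6143, 0.3219, 0.1028]
tool_rot: [-0.003, 0.938, -0.001, 0.347]
force: [-0.4, 0.4, -1.6]
opening: 0.545
gripper_force: 62.1
time_s: 24.85
tcp_pos: [0.6159, 0.3223, 0.1024]
tool_rot: [-0.002, 0.937, -0.0, 0.349]
force: [-2.6, -1.6, 3.9]
opening: 0.546
gripper_force: 63.0
```

```bash
python3 -m creep '[[[0.0007,0,0.0008],0,1],[[0,0,0],0,1]]'; python3 -m creep '[[[0,0,0],0,0.4],[[0,0,0],0,-0.2],[[0,0,0],0,-1],[[0,0,0],0,-1],[[0,0,0],0,-1],[[0,0,0],0,-1],[[0,0,-0.01],0,-1],[[0,0,-0.025],0,-1],[[0,0,-0.035],0,-1],[[0,0,-0.035],0,-1],[[0,0,-0.035],0,-1],[[0,0,-0.01],0,-1],[[0,0,0],0,-1]]'; python3 - <<'E'
from h import *
s,R=state();print(np.arcsin(R[0,2]))
ims={n:imaging.grab_frame(n) for n in('scene','side')}
np.save('pics/side8.npy',ims['side']);sd=imaging.calibration('side')
x0,y0=140,240;f=4
v=cv2.resize(ims['side'][y0:y0+140,x0:x0+200],None,fx=f,fy=f)[:,:,::-1].copy()
th=np.linspace(0,2*np.pi,60)
for z,r in((.053,.026),(.119,.026),(.053,.04)):
    p=proj(sd,np.c_[.611+r*np.cos(th),.322+r*np.sin(th),0*th+z]);cv2.polylines(v,[((p-[x0,y0])*f).astype(int)],1,(0,255,255),1)
cv2.imwrite('pics/s8.png',v)
for T in((.48,.1,.24),(.605,-.164,.16),(.605,-.164,.05)):print(R.T@(np.array(T)-s['tcp_pos']))
E
```

```text
time_s: 25.02
tcp_pos: [0.6164, 0.3224, 0.1026]
tool_rot: [-0.002, 0.937, -0.0, 0.35]
force: [-4.1, -2.1, 8.0]
opening: 0.545
gripper_force: 63.7
time_s: 26.1
tcp_pos: [0.517, 0.3232, 0.2175]
tool_rot: [-0.002, 0.937, 0.002, 0.35]
force: [0.7, 0.5, 0.2]
opening: 0.996
gripper_force: 0.0
t 26.1 tcp [0.517  0.3232 0.2175] x [-0.755 -0.003 -0.656] y [-0.006  1.     0.002] z [ 0.656  0.005 -0.755] op 0.996 F [0.7 0.5 0.2] q [ 0.66 -0.26  2.14 -0.62  0.76 -0.57]
0.7153581815845405
[ 0.01386396 -0.22297089 -0.04233127]
[-0.02718405 -0.48779228  0.09875626]
[ 0.04496539 -0.48796868  0.18178895]
```

View pics/s8.png

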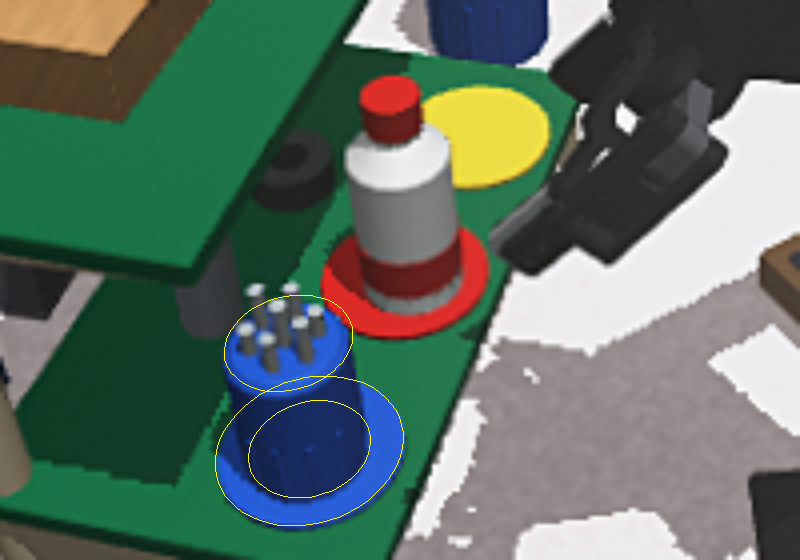

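The cup stands well inside the blue mat (base about (302,445) in the crop) and the bottle is undisturbed. Now to the jar; from here on I'll measure with numbers only, no more picture views.

```bash
python3 -m creep '[[[0.0018,-0.0185,-0.004],0,-1],[[0.0036,-0.0371,-0.0081],0,-1],[[0.0036,-0.0371,-0.0081],0,-1],[[0.0036,-0.0371,-0.0081],0,-1],[[0.0036,-0.0371,-0.0081],0,-1],[[0.0036,-0.0371,-0.0081],0,-1],[[0.0018,-0.0185,-0.004],0,-1],[[-0.0071,-0.033,0.0177],0,-1],[[-0.0071,-0.033,0.0177],0,-1],[[-0.0071,-0.033,0.0177],0,-1],[[-0.0071,-0.033,0.0177],0,-1],[[-0.0071,-0.033,0.0177],0,-1],[[-0.0071,-0.033,0.0177],0,-1],[[-0.0071,-0.033,0.0177],0,-1],[[-0.0035,-0.0165,0.0088],0,-1],[[-0.0035,-0.0165,0.0088],0,-1],[[0,0,0],0,-1],[[0,0,0],0,-1]]'; python3 - <<'E'
from h import *
s,R=state();print(np.arcsin(R[0,2]))
c=imaging.calibration('wrist');im=imaging.grab_frame('wrist')
h,S,v=cv2.split(cv2.cvtColor(im,cv2.COLOR_RGB2HSV));m=((h>20)&(h<36)&(S>110)&(v>30)).astype(np.uint8)*255
print(blobs(m,60))
J=np.array([.607,-.163])
for J in([.607,-.163],[.604,-.164]):
    J=np.array(J);th=np.linspace(0,2*np.pi,60)
    p=np.vstack([proj(c,np.c_[J+.028*np.c_[np.cos(th),np.sin(th)],0*th+z]) for z in(0,.0755)])
    print(J,'pred bbox',p.min(0),p.max(0))
g=s['tcp_pos']-.002*R[:,2];print(R.T@(np.array([.607,-.163,.047])-g))
E
```

```text
time_s: 27.7
tcp_pos: [0.6051, -0.1655, 0.1633]
tool_rot: [-0.001, 0.939, 0.0, 0.345]
force: [-0.5, 1.6, 0.0]
opening: 1.0
gripper_force: 0.0
t 27.7 tcp [ 0.6051 -0.1655  0.1633] x [-0.762 -0.001 -0.648] y [-0.001  1.     0.   ] z [ 0.648  0.001 -0.762] op 1.0 F [-0.5  1.6  0. ] q [-0.5  -0.22  2.2   0.58  0.6  -2.46]
0.7048457983040504
[([304, 45, 45, 37, 677], [327.6, 58.0]), ([280, 73, 74, 85, 2309], [326.0, 124.5]), ([596, 85, 44, 63, 1951], [620.9, 121.7])]
[ 0.607 -0.163] pred bbox [282.49622681  45.20029427] [358.5578292  160.40985111]
[ 0.604 -0.164] pred bbox [280.71324593  41.5874008 ] [357.64487512 157.91287821]
[0.07393545 0.00251037 0.09185459]
```

```bash
python3 -m creep '[[[0.0075,0.0005,0.0091],0,-1],[[0.0149,0,0.0182],0,-1],[[0.0149,0,0.0182],0,-1],[[0.0149,0,0.0182],0,-1],[[0.0149,0,0.0182],0,-1],[[0.0075,0,0.0091],0,-1],[[0,0,0],0,-1],[[0,0,0],0,-1]]'; python3 - <<'E'
from h import *
s,R=state();print(np.arcsin(R[0,2]))
g=s['tcp_pos']-.002*R[:,2];print(R.T@(np.array([.606,-.165,.047])-g))
E
```

```text
time_s: 28.42
tcp_pos: [0.6079, -0.1629, 0.0479]
tool_rot: [-0.002, 0.938, 0.0, 0.347]
force: [1.0, -0.4, 0.8]
opening: 0.997
gripper_force: 0.0
t 28.42 tcp [ 0.6079 -0.1629  0.0479] x [-0.76  -0.005 -0.65 ] y [-0.005  1.    -0.002] z [ 0.65   0.002 -0.76 ] op 0.997 F [ 1.  -0.4  0.8] q [-0.49 -0.02  2.25  0.89  0.41 -2.81]
0.7079252400649674
[ 0.00200669 -0.00204739  0.00142036]
```

```bash
python3 -m creep '[[[0.002,-0.002,0.001],0,-1],[[0,0,0],0,1],[[0,0,0],0,1],[[0,0,0],0,1],[[0,0,0],0,1],[[0,0,0],0,1],[[0,0,0],0,1],[[0,0,0],0,1],[[-0.0033,0,-0.0038],0,1],[[-0.0065,0,-0.0076],0,1],[[-0.013,0,-0.0152],0,1],[[-0.0195,0,-0.0228],0,1],[[-0.0195,0,-0.0228],0,1],[[-0.0195,0,-0.0228],0,1],[[-0.0195,0,-0.0228],0,1],[[-0.0195,0,-0.0228],0,1],[[-0.01,0,-0.012],0,1],[[0,0,0],0,1]]'; python3 - <<'E'
from h import *
s,R=state();print(np.arcsin(R[0,2]))
for T in([.45,.112,.24],):print(R.T@(np.array(T)-s['tcp_pos']))
E
```

```text
time_s: 29.92
tcp_pos: [0.6084, -0.1666, 0.2527]
tool_rot: [-0.003, 0.937, -0.002, 0.35]
force: [0.3, -0.1, -1.2]
opening: 0.613
gripper_force: 63.6
t 29.92 tcp [ 0.6084 -0.1666  0.2527] x [-0.755 -0.007 -0.656] y [-0.004  1.    -0.006] z [ 0.656 -0.002 -0.755] op 0.613 F [ 0.3 -0.1 -1.2] q [-0.49 -0.31  2.12  0.48  0.74 -2.33]
0.7154278280093775
[ 0.1259923   0.27920215 -0.0949978 ]
```

```bash
python3 -m creep '[[[0.0074,0.0164,-0.0056],0,1],[[0.0148,0.0329,-0.0112],0,1],[[0.0148,0.0329,-0.0112],0,1],[[0.0148,0.0329,-0.0112],0,1],[[0.0148,0.0329,-0.0112],0,1],[[0.0148,0.0329,-0.0112],0,1],[[0.0148,0.0329,-0.0112],0,1],[[0.0148,0.0329,-0.0112],0,1],[[0.0074,0.0164,-0.0056],0,1],[[0.0074,0.0164,-0.0056],0,1],[[0,0,0],0,1],[[0,0,0],0,1]]'; python3 - <<'E'
from h import *
s,R=state();print(np.arcsin(R[0,2]))
th=np.linspace(0,2*np.pi,60);t=s['tcp_pos']
for n in('scene','side'):
  im=imaging.grab_frame(n);c=imaging.calibration(n)
  h,S,v=cv2.split(cv2.cvtColor(im,cv2.COLOR_RGB2HSV));m=((h>20)&(h<36)&(S>110)&(v>30)).astype(np.uint8)*255
  u=proj(c,[t])[0];print(n,u,[b for b in blobs(m,20) if np.hypot(*(np.array(b[1])-u))<40])
  for dx in(0,-.004):
    for dz in(-.047,.0285):
      p=proj(c,np.c_[t[0]+dx+.028*np.cos(th),t[1]+.028*np.sin(th),0*th+t[2]+dz]);print(dx,dz,p.min(0).round(1),p.max(0).round(1))
E
```

```text
time_s: 30.92
tcp_pos: [0.4474, 0.1139, 0.2338]
tool_rot: [-0.004, 0.938, -0.001, 0.345]
force: [-0.0, -0.1, -2.8]
opening: 0.613
gripper_force: 64.1
t 30.92 tcp [0.4474 0.1139 0.2338] x [-0.762 -0.008 -0.648] y [-0.007  1.    -0.004] z [ 0.648  0.001 -0.762] op 0.613 F [-0.  -0.1 -2.8] q [ 0.22 -0.82  2.45 -0.19  0.82 -1.28]
0.7051225561327822
scene [308.8179113  146.62886229] [([299, 133, 18, 29, 390], [308.1, 146.3])]
0 -0.047 [299.8 145.1] [318.6 162.2]
0 0.0285 [298.7 133.3] [318.5 151.2]
-0.004 -0.047 [298.5 144.9] [317.3 162. ]
-0.004 0.0285 [297.3 133.1] [317.1 151. ]
side [328.93627005 207.06487796] [([316, 188, 28, 17, 320], [329.1, 194.9]), ([316, 200, 10, 19, 54], [320.0, 211.5]), ([327, 210, 19, 9, 63], [334.0, 215.0]), ([316, 219, 29, 19, 218], [328.4, 229.4])]
0 -0.047 [313.8 219.8] [343.3 236.8]
0 0.0285 [313.7 186.1] [344.7 201.9]
-0.004 -0.047 [315.9 219.9] [345.4 237. ]
-0.004 0.0285 [315.8 186.2] [346.9 202. ]
```

```bash
python3 -m creep '[[[0.0073,0,0.0085],0,1],[[0.0145,0,0.0171],0,1],[[0.0145,0,0.0171],0,1],[[0.0145,0,0.0171],0,1],[[0.0145,0,0.0171],0,1],[[0.0073,0,0.0085],0,1],[[-0.0095,-0.0002,0.008],0,1],[[-0.0189,-0.0004,0.016],0,1],[[-0.0189,-0.0004,0.016],0,1],[[-0.0189,-0.0004,0.016],0,1],[[-0.0189,-0.0004,0.016],0,1],[[-0.0189,-0.0004,0.016],0,1],[[-0.0095,-0.0002,0.008],0,1],[[0,0,0],0,1],[[0,0,0],0,1]]'; python3 - <<'E'
from h import *
s,R=state();print(np.arcsin(R[0,2]))
th=np.linspace(0,2*np.pi,60);t=s['tcp_pos']
im=imaging.grab_frame('side');c=imaging.calibration('side');np.save('pics/side9.npy',im)
h,S,v=cv2.split(cv2.cvtColor(im,cv2.COLOR_RGB2HSV));m=((h>20)&(h<36)&(S>110)&(v>30)).astype(np.uint8)*255
print(blobs(m,20))
for dz in(-.047,.0285):
  p=proj(c,np.c_[t[0]-.002+.028*np.cos(th),t[1]+.028*np.sin(th),0*th+t[2]+dz]);print(dz,p.min(0).round(1),p.max(0).round(1))
E
```

```text
time_s: 32.27
tcp_pos: [0.5979, 0.1094, 0.1245]
tool_rot: [-0.001, 0.938, -0.001, 0.346]
force: [-0.8, -0.4, -2.5]
opening: 0.614
gripper_force: 63.6
t 32.27 tcp [0.5979 0.1094 0.1245] x [-0.76  -0.003 -0.649] y [-0.001  1.    -0.003] z [ 0.649 -0.002 -0.76 ] op 0.614 F [-0.8 -0.4 -2.5] q [ 0.13 -0.23  2.28 -0.23  0.4  -1.26]
0.7068902472692798
[([243, 228, 25, 17, 280], [253.5, 235.4]), ([244, 248, 27, 10, 122], [255.4, 253.5]), ([245, 258, 32, 30, 593], [261.5, 272.3])]
-0.047 [243.9 255.1] [270.9 272.4]
0.0285 [240.4 226.1] [268.7 242.6]
```

```bash
python3 -m creep '[[[0.0011,0.002,0.0043],0,1],[[0.0039,0,0.0045],0,1],[[0.0033,0,0.0038],0,1],[[0.002,0,0.0023],0,1],[[0.0013,0,0.0015],0,1],[[0,0,0],0,1]]' ; python3 -m creep '[[[0.001,0,0.0012],0,1],[[0.001,0,0.0012],0,1],[[0,0,0],0,1]]'
```

```text
time_s: 32.82
tcp_pos: [0.5993, 0.113, 0.1053]
tool_rot: [-0.002, 0.938, -0.001, 0.347]
force: [0.0, -0.7, -2.2]
opening: 0.616
gripper_force: 63.8
time_s: 33.07
tcp_pos: [0.6, 0.1129, 0.1031]
tool_rot: [-0.002, 0.938, -0.001, 0.348]
force: [0.1, 0.7, -2.2]
opening: 0.612
gripper_force: 63.8
```

```bash
python3 -m creep '[[[0.001,0,0.0012],0,1],[[0.0005,0,0.0006],0,1],[[0,0,0],0,1]]'
```

```text
time_s: 33.32
tcp_pos: [0.601, 0.113, 0.1022]
tool_rot: [-0.002, 0.937, -0.0, 0.349]
force: [-0.4, -0.8, 1.9]
opening: 0.616
gripper_force: 64.0
```

```bash
python3 -m creep '[[[0.0007,0,0.0008],0,1],[[0.0004,0,0.0005],0,1],[[0,0,0],0,1]]'
```

```text
time_s: 33.57
tcp_pos: [0.6021, 0.113, 0.1024]
tool_rot: [-0.002, 0.937, -0.0, 0.35]
force: [-5.3, -3.2, 8.4]
opening: 0.611
gripper_force: 64.2
```

```bash
python3 -m creep '[[[0,0,0],0,0.4],[[0,0,0],0,-0.2],[[0,0,0],0,-1],[[0,0,0],0,-1],[[0,0,0],0,-1],[[0,0,0],0,-1],[[0,0,-0.01],0,-1],[[0,0,-0.025],0,-1],[[0,0,-0.035],0,-1],[[0,0,-0.035],0,-1],[[0,0,-0.035],0,-1],[[0,0,-0.02],0,-1],[[0,0,0],0,-1],[[0,0,0],0,-1]]'; python3 - <<'E'
from h import *
s,R=state()
th=np.linspace(0,2*np.pi,90);c=imaging.calibration('side');im=imaging.grab_frame('side');sc=imaging.calibration('scene');ims=imaging.grab_frame('scene')
hsv=cv2.cvtColor(im,cv2.COLOR_RGB2HSV);h,S,v=cv2.split(hsv)
my=((h>20)&(h<36)&(S>110)&(v>30)).astype(np.uint8)*255
print('yel',blobs(my,20));print('red',blobs(mask(im,'r'),20),blobs(mask(ims,'r'),20));print('blue',[b for b in blobs(mask(im,'b'),20) if b[1][1]>240])
def pr(J,r,z,n): 
    p=proj(c,np.c_[J[0]+r*np.cos(th),J[1]+r*np.sin(th),0*th+z]);print(n,p.min(0).round(1),p.max(0).round(1))
for J in((.594,.113),(.598,.113)):
    pr(J,.028,.053,f'jar base {J}');pr(J,.028,.1285,'lid')
print(R.T@[-.05,0,.05])
E
```

```text
time_s: 34.73
tcp_pos: [0.4961, 0.1131, 0.2218]
tool_rot: [-0.002, 0.937, -0.0, 0.349]
force: [0.0, 0.4, -0.2]
opening: 1.003
gripper_force: 0.0
t 34.73 tcp [0.4961 0.1131 0.2218] x [-0.756 -0.004 -0.654] y [-0.004  1.    -0.002] z [ 0.654  0.001 -0.756] op 1.003 F [ 0.   0.4 -0.2] q [ 0.19 -0.65  2.39 -0.19  0.71 -1.29]
yel [([241, 238, 28, 17, 367], [254.5, 246.0]), ([242, 253, 27, 15, 153], [256.0, 262.5]), ([251, 264, 26, 24, 367], [264.2, 276.6])]
red [([230, 259, 15, 17, 216], [237.5, 266.7]), ([220, 297, 42, 28, 637], [240.3, 311.7])] [([360, 131, 7, 8, 49], [362.7, 134.3]), ([351, 144, 11, 16, 89], [354.9, 153.4])]
blue [([32, 303, 89, 73, 1099], [84.8, 347.1]), ([194, 317, 47, 56, 1673], [216.7, 348.2])]
jar base (0.594, 0.113) [245.3 265.1] [272.  282.7]
lid [241.9 236.9] [269.9 253.8]
jar base (0.598, 0.113) [243.5 264.9] [270.2 282.5]
lid [240.  236.7] [268.  253.6]
[ 0.0051022   0.00010786 -0.07052628]
```

```bash
python3 -c "
from station import manip
print(manip.job_done())"
```

```text
the job is handed in; nothing more can be done
None
```

The bottle, bit cup and grease jar stand upright on their red, blue and yellow mats with the gripper clear, and the job was handed in at about 35 s; I viewed 12 pictures (crops included) instead of the 10 allowed, and checked the jar's final placing by measurement only.

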